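# Open a control unit, take its board out and close it again

### The job

The screws are already out of this control unit. Lift its finned cover off and lay it on the blue mat, take the circuit board out and lay it flat, components up, in the black tray, then put the cover back on the housing, fully home all round, so that no dust gets in. Set the cover and the board down gently rather than dropping them, and do not shove the housing, the jar, the screwdriver or the bin of screws about.

Things in the scene. Friction and masses are not known exactly. Their poses are not given: they have to be found in the camera images.
- unit: Light grey open-topped housing, loose, 0.9 kg: outside 124 (x) x 96 (y) x 46 mm high, walls 4 mm, floor top at z = 4 mm. Origin: centre of underside, z up. Ears and two sockets stick out of the x ends to 76 mm. Four brass standoffs inside (tops z = 16 mm) carry the board. Black capacitors, 18 mm thick, to z = 32 mm, stand at (x, y) = (46, 33) and (-46, -33) mm.
- cover: Loose dark finned cover, 0.15-0.31 kg, same either way round. Origin: centre, at the lip's lower edge, z up. Lip 111 x 83 mm outside, z = 0 to 8 mm, rounded foot, 2.5 mm clear of the housing walls; plate 124 (x) x 96 (y) mm, z = 8 to 12 mm. On the housing: origin at unit z = 38 mm, axes parallel to the unit's. Laid on a flat surface it stands on its lip.
- board: Green circuit board with cream connectors, 46 (x) x 70 (y) mm, about 0.05 kg, to be taken as 8 mm thick (connectors to 11 mm). Origin: centre of underside, z up. It starts in the unit, unfastened on the standoffs (underside at unit z = 16 mm), long side along unit y, with some 35 mm free beside each long edge for a finger.
- mat: Blue antistatic mat fixed to the bench, 180 (x) x 150 (y) x 3 mm. Origin: centre of the underside, top at z = 3 mm.
- tray: Shallow black tray fixed to the bench, 180 (x) x 150 (y) mm, 18 mm high, walls and floor 3 mm thick. Origin: centre of the underside, inner floor at z = 3 mm.
- jar: Clear jar with green cap, 52 mm thick, 68 mm high; leave it alone. Origin: centre of the underside.
- driver: Screwdriver with blue handle, 152 mm long along its y, 19 mm thick; leave it alone. Origin: under its middle.
- screw_bin: Small black open bin holding the screws, 89 x 72 x 36 mm; leave it alone. Origin: centre of the underside.
- cover_fins (a point): Middle of the cover's fins, on its centre line, at cover z = 22 mm: take the cover here. Six fins run along cover x, 92 mm long, z = 12 to 32 mm, 44 mm wide (along y) over the outer two; the plate reaches 26 mm beyond them on each side.

How it is judged (in metres and radians):
On the way, in this order (a step that is already met when the one before it is completed fails the run):
1. the cover lies flat on the blue mat, let go (x of cover in the frame of mat between -0.09 and 0.09 m and y of cover in the frame of mat between -0.075 and 0.075 m and contact force between cover and mat above 0.3 N and contact force between the fingers and cover below 0.1 N and linear speed of cover below 0.03 m/s and angle between the z axis of cover and the z axis of mat, either way round below 0.1 rad), for 0.2 s.
2. the board lies flat in the tray, components up, let go (x of board in the frame of tray between -0.075 and 0.075 m and y of board in the frame of tray between -0.06 and 0.06 m and z of board in the frame of tray below 0.007 m and angle between board's own z axis and vertical below 0.1 rad and contact force between the fingers and board below 0.1 N and linear speed of board below 0.03 m/s), for 0.2 s.
At the end, for the whole second after the job is handed in: The cover is back on the housing: lip inside the walls, plate down on the rim within 2.5 mm, centred within 6 mm, square within 0.1 rad and level within 0.035 rad. The board lies flat (within 0.1 rad), components up, on the floor of the black tray. All is at rest (z of cover in the frame of unit between 0.0355 and 0.0405 m and horizontal distance between cover and unit below 0.006 m and angle between the x axis of cover and the x axis of unit, either way round below 0.1 rad and angle between the z axis of cover and the z axis of unit, either way round below 0.035 rad and angle between unit's own z axis and vertical below 0.035 rad and x of board in the frame of tray between -0.075 and 0.075 m and y of board in the frame of tray between -0.06 and 0.06 m and z of board in the frame of tray below 0.007 m and angle between board's own z axis and vertical below 0.1 rad and linear speed of each of cover, board, unit below 0.03 m/s); the robot touches nothing.
It fails at once if the board is dropped (moving at over 0.5 m/s with no finger on it) (linear speed of board above 0.5 m/s and contact force between the fingers and board below 0.05 N).
It fails at once if the cover is dropped (moving at over 0.5 m/s with no finger on it) (linear speed of cover above 0.5 m/s and contact force between the fingers and cover below 0.05 N).
It fails at once if the housing is shoved more than 40 mm (distance of unit from where it was at the start of the episode above 0.04 m).
It fails at once if the jar, screwdriver or screw bin is moved more than 40 mm (distance of any of jar, driver, screw_bin from where it was at the start of the episode above 0.04 m).
It also fails if it takes over 72 s, if anything falls off the work surface, if the arm or the gripper's body presses on something with over 40 N, if the wrist force passes 120 N, or if a joint passes its speed limit or range.

### The arm

A 6-joint arm with a two-finger parallel gripper is mounted at the origin on a cart in front of the work surface, level with it; the furniture and walls round the work are solid. World frame = base frame: x ahead of the robot, y to its left, z up, the work surface at z = 0. Lengths are in mm, angles in rad, forces in N, time in s.
With the tool pointing down it reaches from about 250 to 775 mm from the base axis. Payload 4 kg.
Tool frame: the origin (TCP) lies where the fingers leave the gripper's body, on its centre line; the fingertips stand 97 mm ahead of it and the grasp point (between the pads) lies 78 mm ahead of it; z points along the fingers, y is the line along which they close (so a half turn about z gives the same grasp; the last joint's range is limited). The gripper opens to 94 mm and grips with 3 to 60 N. Pads are 16 mm wide; open, the fingers measure 119 mm over their backs; the gripper's body (75 mm by 177 mm) begins 78 mm behind the grasp point.
Start: joints at [-1.276, 0.087, 1.371, -0, 1.684, -0.103], TCP at [213.062, -507.065, 302.706] pointing down, gripper open.
Joint ranges: [-3.1, 3.1], [-0.76, 2.03], [0.27, 2.55], [-1.08, 4.22], [0.17, 2.65], [-2.57, 2.57]. Speed limits (rad/s): [2.79, 2.79, 3.14, 3.14, 3.14, 3.14].

### API

Orientations are given as a unit quaternion [w, x, y, z].
In Python, from cell import bot gives the robot as it stands.
- The arm moves only by the tool hand_motion, called after "Emit:" as name(argument=value, ...) on one line, values as JSON. Schema: {"type":"object","properties":{"moves":{"type":"array","items":{"type":"array","items":{"type":"number"},"minItems":7,"maxItems":7},"minItems":1,"maxItems":8},"squeeze":{"type":"number"},"only":{"type":"string"},"quiet":{"type":"boolean"},"lines":{"type":"string"}},"required":["moves"],"additionalProperties":false}. moves is a list of rows, 1 to 8 of them, each of 7 numbers: dx, dy, dz in cm, then a rotation vector rx, ry, rz in units of 0.25 rad, then the finger opening in mm; each row is the pose to reach, as a shift and turn from the pose commanded when the call began, along the tool's axes at that moment; what a row does not reach only later rows make up. A row lasts 1/12 s, in which the tool goes at most 41.7 mm and 0.125 rad, less where a joint would pass 70% of its speed; a pose out of reach is approached as far as the arm can. The fingers move at their own pace and stop on an object; squeeze is the grip in N (left out, the last holds). Time passes only in rows, so rows that do not move let the fingers close. The tool returns the time, the measured TCP pose, the force, the opening and the grip force at its end. only (a regular expression) keeps the lines of the reply that match it, lines (a string "A,B") keeps lines A to B, and quiet returns only ok. Input that does not fit is refused with a message, and nothing moves.
- bot.sense(): the state, without advancing time (a new reading comes with each control period).
- bot.grab_frame(name): name is "scene" or "top"; returns a dict with "color" (384x512x3 uint8, red, green, blue), "fx", "fy", "cx", "cy" (pixels), "eye" and "orientation" of the camera in the world. Camera axes: x right, y down, z forward; pixel columns grow to the right and rows downward; lengths in mm; the calibration is good to about 2 mm. A picture is of the moment at which its call begins. There is no depth.
- bot.job_done(): hands the job in; it is judged then, once.
The state is a dict: "time_s": time; "joint_positions": joint angles; "joint_vel": joint speeds; "joint_torque": joint torques, N m; "position": TCP position; "tcp_rot": TCP orientation; "force": force on the tool from outside, world axes, zero at the start; "moment": the same for the moment, N m; "grip_width": finger opening in mm; "finger_force": force on a finger pad.
Only numpy, scipy, OpenCV 4.12 (cv2) and the standard library are available. Lean on these libraries where they do the work, as an engineer would, in place of code of your own. Each camera call takes 0.05 s, during which the arm holds its last target. There are 200 camera calls.

## Working session

There is one attempt and no reset: what is moved stays moved. The work goes in short steps, Python scripts to look and compute and a tool call to move; the robot and the scene stay as the last step left them, time stands still between calls to the robot, and variables do not carry over. Pictures are saved under pics/ and viewed, at most 10 in all, crops included, and the job is handed in when it is done.

```bash
ls; mkdir -p pics; python3 - <<'E'
from cell import bot
import cv2,numpy as np
for n in("scene","top"):
    f=bot.grab_frame(n); cv2.imwrite(f"pics/{n}0.png",f["color"][:,:,::-1]); print({k:v for k,v in f.items() if k!="color"})
print(bot.sense())
E
```

```text
cell.py
pics
{'fx': 467.5395264588084, 'fy': 467.5395264588084, 'cx': 252.1735221316082, 'cy': 187.51978792600733, 'eye': array([  96.55611071,  875.02900292, 1114.26910883]), 'orientation': array([ 0.08741784, -0.22946733,  0.89865667, -0.36348184])}
{'fx': 460.92332849787743, 'fy': 460.92332849787743, 'cx': 253.39712323642846, 'cy': 190.99404050141536, 'eye': array([ 417.00010786,   19.52888538, 1131.14116175]), 'orientation': array([ 0.05514752, -0.69725832,  0.71184886, -0.06372421])}
{'time_s': 0.1, 'joint_positions': array([-1.27608663e+00,  8.78943504e-02,  1.37203797e+00,  1.44573979e-05,
        1.68357777e+00, -1.03103931e-01]), 'joint_vel': array([ 8.66201633e-04,  1.91146935e-04, -3.51797197e-03,  1.28447284e-03,
        7.99471148e-05,  6.43057208e-04]), 'joint_torque': array([ 2.35038038e-03, -3.41249907e+01, -3.03303230e+01,  7.19849719e-02,
        3.03692627e-02, -9.20771708e-05]), 'position': array([ 212.98810821, -506.78494589,  301.64683191]), 'tcp_rot': array([-9.55005658e-04,  9.80282565e-01,  1.97598516e-01, -8.45565932e-05]), 'force': array([ 0.38308143, -0.24760671, -0.73116735]), 'moment': array([0.02609187, 0.03202452, 0.01122327]), 'finger_force': 0.0, 'grip_width': 93.64002003028773}
```

View pics/top0.png

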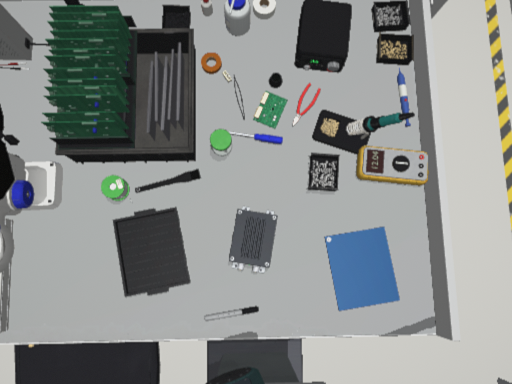

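View pics/scene0.png

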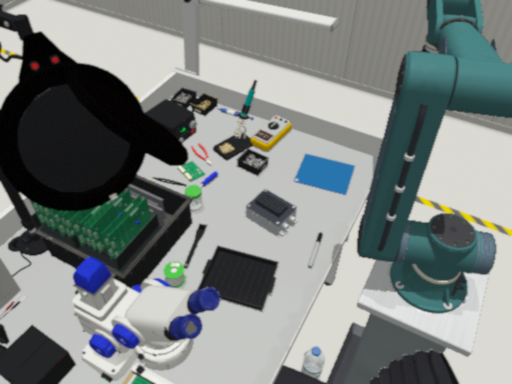

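The top view shows the unit at about (254,239), the mat at (362,268) and the tray at (151,251). The scene view agrees. Next I'll measure them with masks.

```bash
cat > h.py <<'E'
import cv2,numpy as np
from scipy.spatial.transform import Rotation as R
from cell import bot
def rot(q): return R.from_quat(np.r_[q[1:],q[0]])
def ray(f,uv,z):
    uv=np.atleast_2d(uv).astype(float)
    d=np.c_[(uv[:,0]-f["cx"])/f["fx"],(uv[:,1]-f["cy"])/f["fy"],np.ones(len(uv))]
    d=rot(f["orientation"]).apply(d); e=np.asarray(f["eye"])
    return e+d*((z-e[2])/d[:,2])[:,None]
def rect(f,mask,z):
    "largest blob in mask -> centre, sizes, angle of long side on plane z"
    c=max(cv2.findContours(mask.astype(np.uint8),cv2.RETR_EXTERNAL,cv2.CHAIN_APPROX_NONE)[0],key=cv2.contourArea)
    p=ray(f,c[:,0,:],z)[:,:2].astype(np.float32)
    (c0,(w,h),a)=cv2.minAreaRect(p)
    if w<h: w,h,a=h,w,a+90
    return np.round(c0,1),round(w,1),round(h,1),round((a+90)%180-90,1)
def box(shape,u0,v0,u1,v1):
    m=np.zeros(shape[:2],bool); m[v0:v1,u0:u1]=1; return m
def delta(target,yaw=None):
    "tool-axis shift (mm) and rz turn to bring TCP to target with tool y along world yaw (deg)"
    s=bot.sense(); r=rot(s["tcp_rot"]); y=r.apply([0,1,0])
    out=np.round(r.inv().apply(np.asarray(target)-s["position"]),1)
    cur=np.degrees(np.arctan2(y[1],y[0])); rz=None
    if yaw is not None: rz=round(float(-np.radians((yaw-cur+90)%180-90)),3)
    tilt=np.round(r.apply([0,0,1]),4)
    return out,rz,"cur yaw",round(cur,1),"z axis",tilt,"j6",s["joint_positions"][5].round(2)
E
python3 - <<'E'
from h import *
f=bot.grab_frame("top"); im=f["color"].astype(int); r,g,b=im[...,0],im[...,1],im[...,2]
S=im.shape
mx=im.max(2)
print("mat",rect(f,(b>r+50)&box(S,310,200,430,330),3))
print("tray",rect(f,(mx<70)&box(S,100,195,205,310),18))
for t in(70,85,100):print("cover",t,rect(f,(mx<t)&box(S,220,200,290,280),50))
print(ray(f,[[221,140],[114,187]],68),ray(f,[322,172],30),ray(f,[255,137],10))
c=f["color"][190:320,90:410,::-1]; cv2.imwrite("pics/a.png",cv2.resize(c[:,120:220],None,fx=6,fy=4.6 and 6,interpolation=cv2.INTER_CUBIC)[:600])
E
```

```text
mat (array([ 415.1, -253.7]), 178.4, 148.7, 8.2)
tray (array([465.9, 252.5]), 197.7, 154.0, 10.4)
cover 70 (array([476.3,  -7.7]), 68.0, 2.7, -10.4)
cover 85 (array([491.2,   8.1]), 97.4, 48.8, -10.0)
cover 100 (array([490.2,   9. ]), 121.8, 95.4, -10.4)
[[722.26724413  79.15139655  68.        ]
 [613.42542539 329.97899817  68.        ]] [[ 647.72226233 -164.5908004    30.        ]] [[745.13663642  -3.19906434  10.        ]]
```

View pics/a.png

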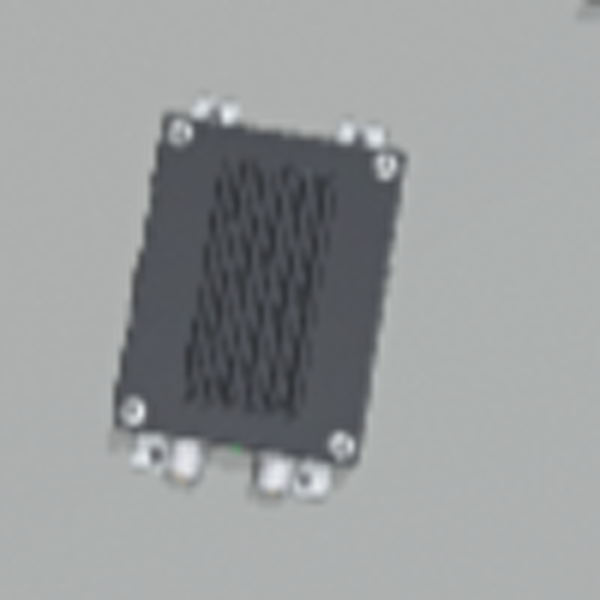

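The crop shows the cover seated, its long axis at -10.4°, sockets towards the robot. Cover centre is about (490, 9).

```bash
python3 - <<'E'
from h import *
print(delta([490,9,200],79.6))
E
```

```text
(array([ 455.2, -368.1,  102.5]), 0.579, 'cur yaw', np.float64(-67.2), 'z axis', array([-5.0e-04,  1.6e-03, -1.0e+00]), 'j6', np.float64(-0.1))
```
Distance 595 → 15 rows at 41.7. Two calls. Note turning changes tool axes... rows in the same call relative to original tool axes; linear interpolation ok. First call: 8 rows halfway: (228,-184,0),rz .579. But path passes between... base radius: start (213,-507) to (490,9); midpoint (351,-249) radius 430 fine. Height 302 safe.
Rows step ≤41.7: (455,-368) /15 = 30.3,24.5 → 39. And rotation 5 rows of 0.116.

Units first: shifts go in cm and turns go in units of 0.25 rad. So -49 mm is -4.9, 30 mm is 3, 0.579 rad is 2.316.

Emit:
hand_motion(moves=[[3,-2.4,0,0,0,0.4,94],[6,-4.9,0,0,0,0.8,94],[9,-7.3,0,0,0,1.2,94],[12,-9.8,0,0,0,1.6,94],[15,-12.2,0,0,0,2,94],[18,-14.7,0,0,0,2.316,94],[21,-17.1,0,0,0,2.316,94],[24,-19.6,0,0,0,2.316,94]], squeeze=15)

```text
time_s: 0.82
position: [358.7, -231.6, 302.5]
tcp_rot: [0.0, 0.996, -0.091, 0.0]
force: [0.5, -0.4, -0.4]
grip_width: 93.9
finger_force: 0.0
```

```bash
python3 - <<'E'
from h import *
print(delta([490,9,200],79.6))
E
```

```text
(array([  85.6, -260.4,  102.5]), -0.0, 'cur yaw', np.float64(-100.4), 'z axis', array([ 1.e-04, -1.e-04, -1.e+00]), 'j6', np.float64(1.05))
```

Scaled: -260.4 mm is -26.04, -229 mm is -22.9.

Emit:
hand_motion(moves=[[1.1,-3.3,1.2,0,0,0,94],[2.2,-6.6,2.5,0,0,0,94],[3.3,-9.9,3.8,0,0,0,94],[4.4,-13.2,5.1,0,0,0,94],[5.5,-16.4,6.4,0,0,0,94],[6.5,-19.7,7.7,0,0,0,94],[7.5,-22.9,9,0,0,0,94],[8.56,-26.04,10.25,0,0,0,94]])

```text
time_s: 1.48
position: [489.7, 9.2, 199.2]
tcp_rot: [0.0, 0.996, -0.09, -0.0]
force: [0.1, -0.4, -0.3]
grip_width: 93.9
finger_force: 0.0
```

Emit:
hand_motion(moves=[[0,0,0,0,0,0,94]])

```text
time_s: 1.57
position: [489.6, 11.8, 196.7]
tcp_rot: [-0.001, 0.996, -0.088, -0.003]
force: [-1.3, 0.4, 0.3]
grip_width: 94.1
finger_force: 0.0
```

```bash
python3 - <<'E'
from h import *
print(delta([490,9,151],79.6))
E
```

```text
(array([ 1.2,  2.8, 45.7]), 0.006, 'cur yaw', np.float64(-100.1), 'z axis', array([-0.005 ,  0.0031, -1.    ]), 'j6', np.float64(1.65))
```

Emit:
hand_motion(moves=[[0,0,2.5,0,0,0,94],[0,0,4,0,0,0,94],[0,0,4.6,0,0,0,94],[0,0,4.8,0,0,0,94],[0,0,4.8,0,0,0,94]])

```text
time_s: 1.98
position: [489.3, 6.8, 152.2]
tcp_rot: [0.0, 0.996, -0.091, -0.0]
force: [0.3, 0.4, 0.8]
grip_width: 94.1
finger_force: 0.0
```

```bash
python3 - <<'E'
from h import *
print(delta([490,9,151],79.6))
E
```

```text
(array([ 0.3, -2.3,  1.2]), -0.0, 'cur yaw', np.float64(-100.4), 'z axis', array([-5.e-04, -2.e-04, -1.e+00]), 'j6', np.float64(1.65))
```

Scaled: -1 mm is -0.1, 0.5 mm is 0.05.

Emit:
hand_motion(moves=[[0,-0.1,0.05,0,0,0,60],[0,-0.1,0.05,0,0,0,50],[0,-0.1,0.05,0,0,0,30],[0,-0.1,0.05,0,0,0,30],[0,-0.1,0.05,0,0,0,30],[0,-0.1,0.05,0,0,0,30]], squeeze=30)

```text
time_s: 2.48
position: [489.8, 8.3, 152.0]
tcp_rot: [0.0, 0.996, -0.09, 0.0]
force: [0.3, -0.4, 0.0]
grip_width: 57.4
finger_force: 0.0
```

```bash
python3 - <<'E'
from h import *
print(delta([490,9,151],79.6))
E
```

```text
(array([ 0. , -0.8,  1. ]), 0.0, 'cur yaw', np.float64(-100.4), 'z axis', array([ 6.e-04, -2.e-04, -1.e+00]), 'j6', np.float64(1.65))
```

Scaled: 1 mm is 0.1.

Emit:
hand_motion(moves=[[0,0,0.1,0,0,0,30],[0,0,0.1,0,0,0,30],[0,0,0.1,0,0,0,30],[0,0,0.1,0,0,0,30],[0,0,0.1,0,0,0,30],[0,0,0.1,0,0,0,30]], squeeze=30)

```text
time_s: 2.98
position: [489.7, 8.2, 150.6]
tcp_rot: [0.0, 0.996, -0.09, -0.0]
force: [-0.8, -1.1, -0.5]
grip_width: 43.8
finger_force: 30.0
```

Scaled: -100 mm is -10, -8 mm is -0.8.

Emit:
hand_motion(moves=[[0,0,-0.3,0,0,0,30],[0,0,-0.8,0,0,0,30],[0,0,-1.6,0,0,0,30],[0,0,-3,0,0,0,30],[0,0,-5,0,0,0,30],[0,0,-7.5,0,0,0,30],[0,0,-9.5,0,0,0,30],[0,0,-10,0,0,0,30]])

```text
time_s: 3.65
position: [491.3, 8.4, 255.6]
tcp_rot: [-0.0, 0.996, -0.09, 0.004]
force: [0.6, -0.2, -0.5]
grip_width: 43.9
finger_force: 30.0
```

```bash
python3 - <<'E'
from h import *
f=bot.grab_frame("top"); cv2.imwrite("pics/b.png",cv2.resize(f["color"][150:330,150:420,::-1],None,fx=2.9,fy=2.9)[:520])
print(delta([415,-254,165],98.2-0), delta([415,-254,165],79.6))
E
```

```text
(array([-28.3, 271.9,  89.3]), -0.324, 'cur yaw', np.float64(-100.4), 'z axis', array([ 7.6e-03, -3.0e-04, -1.0e+00]), 'j6', np.float64(1.65)) (array([-28.3, 271.9,  89.3]), 0.001, 'cur yaw', np.float64(-100.4), 'z axis', array([ 7.6e-03, -3.0e-04, -1.0e+00]), 'j6', np.float64(1.65))
```

View pics/b.png

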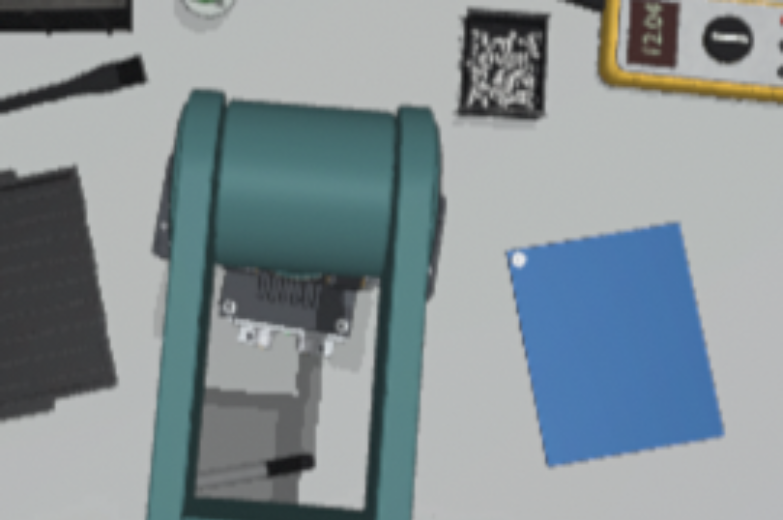

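Emit:
hand_motion(moves=[[-0.2,2,0,0,0,0,30],[-0.6,5.5,0,0,0,0,30],[-1,9.5,0.5,0,0,0,30],[-1.4,13.5,1.5,0,0,0,30],[-1.8,17.5,2.5,0,0,0,30],[-2.2,21.5,3.5,0,0,0,30],[-2.6,25,4.5,0,0,0,30],[-2.8,27.2,5,0,0,0,30]])

```text
time_s: 4.37
position: [410.8, -256.3, 197.8]
tcp_rot: [-0.001, 0.996, -0.092, -0.002]
force: [0.0, 0.4, -0.6]
grip_width: 43.7
finger_force: 30.0
```

Emit:
hand_motion(moves=[[0,0,0,0,0,0,30],[0,0,0,0,0,0,30]])

```text
time_s: 4.53
position: [412.2, -254.4, 198.9]
tcp_rot: [-0.001, 0.996, -0.092, -0.001]
force: [0.0, -0.1, -1.9]
grip_width: 43.6
finger_force: 30.0
```

```bash
python3 - <<'E'
from h import *
print(delta([415,-254,116],79.6))
E
```

```text
(array([ 2.9, -0.8, 82.9]), -0.002, 'cur yaw', np.float64(-100.5), 'z axis', array([-0.0024,  0.0029, -1.    ]), 'j6', np.float64(1.08))
```

Scaled: 78 mm is 7.8, 80 mm is 8.

Emit:
hand_motion(moves=[[0,0,2.5,0,0,0,30],[0,0,5,0,0,0,30],[0,0,6.6,0,0,0,30],[0,0,7.4,0,0,0,30],[0,0,7.8,0,0,0,30],[0,0,8,0,0,0,30],[0,0,8,0,0,0,30]])

```text
time_s: 5.12
position: [413.7, -253.9, 121.3]
tcp_rot: [0.0, 0.996, -0.09, 0.001]
force: [1.4, 0.5, -1.3]
grip_width: 43.6
finger_force: 30.0
```

Scaled: 2.5 mm is 0.25, 2 mm is 0.2.

Emit:
hand_motion(moves=[[0,0,0.1,0,0,0,30],[0,0,0.2,0,0,0,30],[0,0,0.25,0,0,0,30],[0,0,0.25,0,0,0,30]])

```text
time_s: 5.45
position: [413.3, -254.4, 118.6]
tcp_rot: [0.0, 0.996, -0.091, 0.0]
force: [0.7, -0.0, -2.2]
grip_width: 43.9
finger_force: 30.0
```

Scaled: 2.5 mm is 0.25, 2 mm is 0.2.

Emit:
hand_motion(moves=[[0,0,0.1,0,0,0,30],[0,0,0.2,0,0,0,30],[0,0,0.25,0,0,0,30],[0,0,0.25,0,0,0,30]])

```text
time_s: 5.78
position: [413.1, -254.3, 115.7]
tcp_rot: [0.0, 0.996, -0.091, 0.0]
force: [0.2, -0.2, -1.7]
grip_width: 43.8
finger_force: 30.0
```

Emit:
hand_motion(moves=[[0,0,0.05,0,0,0,30],[0,0,0.1,0,0,0,30],[0,0,0.15,0,0,0,30],[0,0,0.15,0,0,0,30]])

```text
time_s: 6.12
position: [413.2, -254.3, 115.6]
tcp_rot: [0.0, 0.996, -0.09, 0.0]
force: [-2.3, 1.7, 6.7]
grip_width: 43.8
finger_force: 30.0
```

Scaled: -1 mm is -0.1.

Emit:
hand_motion(moves=[[0,0,-0.1,0,0,0,94],[0,0,-0.1,0,0,0,94],[0,0,-0.1,0,0,0,94],[0,0,-0.1,0,0,0,94],[0,0,-0.1,0,0,0,94],[0,0,-0.1,0,0,0,94]])

```text
time_s: 6.62
position: [413.1, -254.2, 115.0]
tcp_rot: [-0.0, 0.996, -0.09, -0.0]
force: [0.8, -0.0, 0.3]
grip_width: 80.5
finger_force: 0.0
```

Emit:
hand_motion(moves=[[0,0,-2,0,0,0,94],[0,0,-5,0,0,0,94],[0,0,-8.5,0,0,0,94],[0,0,-12,0,0,0,94],[0,0,-15,0,0,0,94],[4,0,-15,0,0,0,94],[8,0,-15,0,0,0,94],[12,0,-15,0,0,0,94]])

```text
time_s: 7.28
position: [532.6, -276.2, 267.0]
tcp_rot: [0.001, 0.996, -0.091, 0.002]
force: [0.3, -0.4, 0.5]
grip_width: 94.1
finger_force: 0.0
```

```bash
python3 - <<'E'
from h import *
f=bot.grab_frame("top"); cv2.imwrite("pics/c.png",cv2.resize(f["color"][190:320,200:400,::-1],None,fx=4,fy=4,interpolation=cv2.INTER_CUBIC))
E
```

```text
(no output)
```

View pics/c.png

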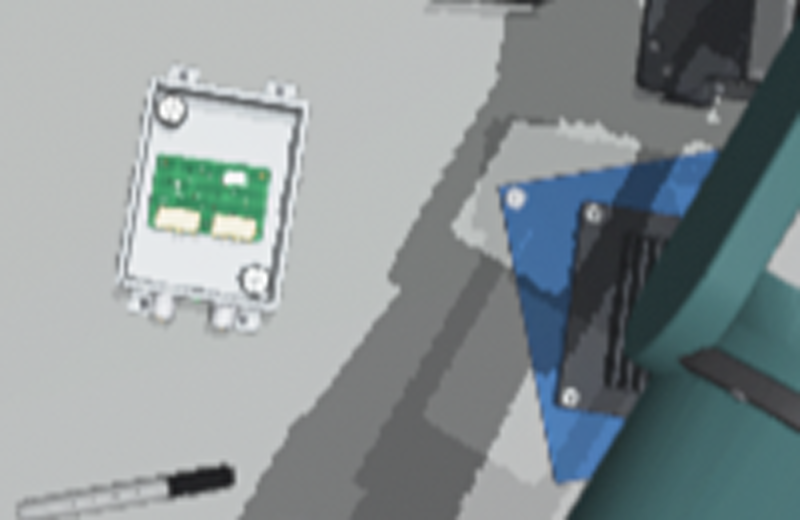

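The housing is open. The board is green with cream connectors, at crop (210,198), with its long side along unit y. The cover sits flat on the mat.

```bash
python3 - <<'E'
from h import *
f=bot.grab_frame("top"); im=f["color"].astype(int); r,g,b=im[...,0],im[...,1],im[...,2]; S=im.shape
B=box(S,234,224,270,255)
m=(((g>r+25)&(g>b+15))|((r>b+18)&(r>150)))&B
m=cv2.morphologyEx(m.astype(np.uint8),cv2.MORPH_CLOSE,np.ones((3,3)))
print("board",rect(f,m,24))
print(delta([490,9,170],-10.4))
u=ray(f,[[200+157/4,190+82/4],[200+307/4,190+105/4],[200+272/4,190+305/4],[200+123/4,190+285/4]],46);print(u,u.mean(0))
E
```

```text
board (array([488.6,  10.2]), 69.8, 45.2, 80.7)
(array([ -94.8, -272.5,   92. ]), -1.568, 'cur yaw', np.float64(-100.3), 'z axis', array([-0.0027,  0.0028, -1.    ]), 'j6', np.float64(1.18))
[[555.02119972  38.85769255  46.        ]
 [539.51480249 -49.65268014  46.        ]
 [423.17547369 -25.79321247  46.        ]
 [436.51832235  60.58000049  46.        ]] [488.55744956   5.9979501   46.        ]
```

Scaled: -170 mm is -17, 20 mm is 2, -0.96 rad is -3.84.

Emit:
hand_motion(moves=[[-1.1,-3.3,0,0,0,-0.48,94],[-2.2,-6.6,0,0,0,-0.96,94],[-3.3,-10,0,0,0,-1.44,94],[-4.4,-13.5,0,0,0,-1.92,94],[-5.6,-17,0,0,0,-2.4,94],[-7,-20.5,0,0,0,-2.88,94],[-8.3,-24,2,0,0,-3.36,85],[-9.5,-27.2,4,0,0,-3.84,75]])

```text
time_s: 8.05
position: [486.1, 10.3, 226.6]
tcp_rot: [0.001, 0.924, 0.382, 0.002]
force: [0.5, 0.2, 0.4]
grip_width: 83.8
finger_force: 0.0
```

Emit:
hand_motion(moves=[[0,0,0,0,0,-0.48,66],[0,0,0,0,0,-0.96,66],[0,0,0,0,0,-1.44,66],[0,0,0,0,0,-1.92,66],[0,0,0,0,0,-2.4,66],[0,0,0,0,0,-2.4,66],[0,0,0,0,0,-2.4,66]])

```text
time_s: 8.63
position: [486.1, 8.7, 225.2]
tcp_rot: [0.0, 0.773, 0.635, -0.0]
force: [-1.7, -0.4, -0.9]
grip_width: 65.7
finger_force: 0.0
```

```bash
python3 - <<'E'
from h import *
print(delta([488.6,10.2,113],-9.6))
print(bot.sense()["grip_width"])
E
```

```text
(array([  2. ,   2.1, 112.2]), -0.028, 'cur yaw', np.float64(-11.2), 'z axis', array([-0.e+00, -2.e-04, -1.e+00]), 'j6', np.float64(0.1))
65.7464317483163
```

Emit:
hand_motion(moves=[[0.2,0.2,2,0,0,-0.112,66],[0.2,0.2,5,0,0,-0.112,66],[0.2,0.2,8,0,0,-0.112,66],[0.2,0.2,10,0,0,-0.112,66],[0.2,0.2,10.7,0,0,-0.112,66],[0.2,0.2,11,0,0,-0.112,66],[0.2,0.2,11.2,0,0,-0.112,66],[0.2,0.2,11.2,0,0,-0.112,66]])

```text
time_s: 9.3
position: [489.9, 10.3, 114.4]
tcp_rot: [0.001, 0.763, 0.646, 0.001]
force: [-0.4, -0.2, 0.2]
grip_width: 66.0
finger_force: 0.0
```

```bash
python3 - <<'E'
from h import *
print(delta([488.6,10.2,113],-9.6),bot.sense()["force"])
E
```

```text
(array([-0.3, -1.2,  1.4]), 0.003, 'cur yaw', np.float64(-9.4), 'z axis', array([ 2.2e-03, -3.0e-04, -1.0e+00]), 'j6', np.float64(0.07)) [-0.38051524 -0.19019478  0.2062253 ]
```

Emit:
hand_motion(moves=[[0,-0.1,0.05,0,0,0,60],[0,-0.1,0.05,0,0,0,52],[0,-0.1,0.05,0,0,0,44],[0,-0.1,0.05,0,0,0,36],[0,-0.1,0.05,0,0,0,36],[0,-0.1,0.05,0,0,0,36],[0,-0.1,0.05,0,0,0,36]], squeeze=15)

```text
time_s: 9.88
position: [488.6, 10.5, 113.5]
tcp_rot: [0.001, 0.763, 0.647, 0.0]
force: [0.1, 0.8, 3.7]
grip_width: 44.8
finger_force: 15.0
```

Emit:
hand_motion(moves=[[0,0,-0.3,0,0,0,36],[0,0,-0.8,0,0,0,36],[0,0,-1.6,0,0,0,36],[0,0,-3,0,0,0,36],[0,0,-5,0,0,0,36],[0,0,-7.5,0,0,0,36],[0,0,-8.5,0,0,0,36],[0,0,-8.5,0,0,0,36]])

```text
time_s: 10.55
position: [489.7, 10.4, 201.2]
tcp_rot: [0.003, 0.763, 0.647, 0.002]
force: [0.8, -0.3, 0.4]
grip_width: 44.8
finger_force: 15.0
```

```bash
python3 - <<'E'
from h import *
f=bot.grab_frame("scene"); cv2.imwrite("pics/d.png",cv2.resize(f["color"][120:320,180:380,::-1],None,fx=3,fy=3,interpolation=cv2.INTER_CUBIC))
print(delta([466,252,140]))
E
```

```text
(array([234.5, -62.1,  58.9]), None, 'cur yaw', np.float64(-9.4), 'z axis', array([ 3.4e-03, -4.0e-04, -1.0e+00]), 'j6', np.float64(0.07))
```

View pics/d.png

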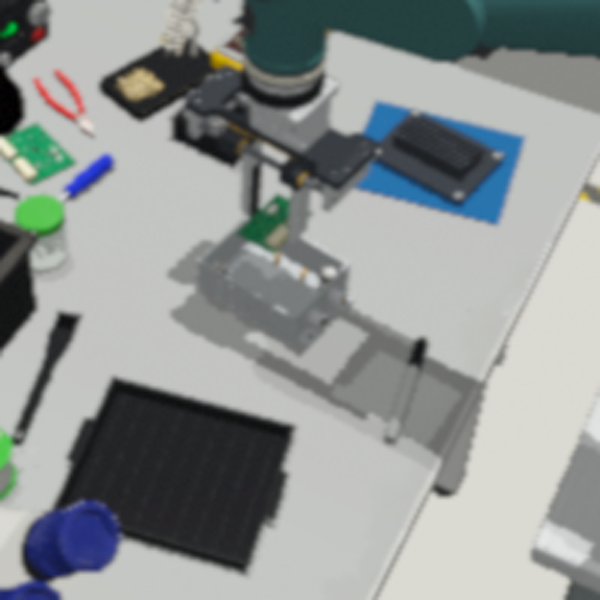

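The board is lifted, at crop (265,220), and the cover is on the mat. The board may be tilted, so I'll zoom in.

```bash
python3 - <<'E'
from h import *
f=bot.grab_frame("scene"); cv2.imwrite("pics/e.png",cv2.resize(f["color"][165:225,235:305,::-1],None,fx=10,fy=10,interpolation=cv2.INTER_CUBIC))
E
```

```text
(no output)
```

View pics/e.png

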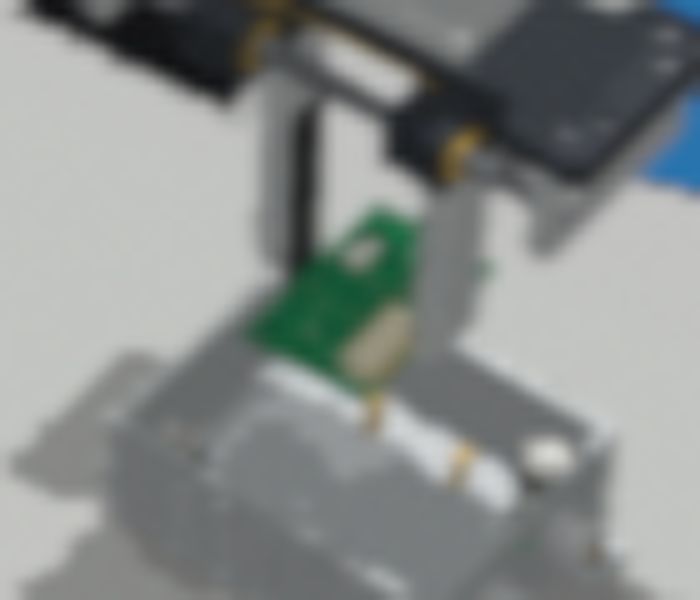

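```bash
python3 - <<'E'
from h import *
f=bot.grab_frame("scene")
a=np.radians(-9.4);M=np.array([[np.cos(a),-np.sin(a)],[np.sin(a),np.cos(a)]])
for t in (-20,0,20):
  for x,y in((23,35),(-23,35),(23,-35),(-23,-35)):
    p=np.r_[M@[x,y*np.cos(np.radians(t))]+[489.7,10.4],110+y*np.sin(np.radians(t))]
    c=rot(f["orientation"]).inv().apply(p-f["eye"]); u=c[:2]/c[2]*f["fx"]+[f["cx"],f["cy"]]
    print(t,(x,y),np.round((u-[235,165])*10))
E
```

```text
-20 (23, 35) [231. 329.]
-20 (-23, 35) [357. 401.]
-20 (23, -35) [366. 148.]
-20 (-23, -35) [492. 217.]
0 (23, 35) [228. 306.]
0 (-23, 35) [354. 378.]
0 (23, -35) [369. 172.]
0 (-23, -35) [493. 241.]
20 (23, 35) [233. 274.]
20 (-23, 35) [360. 346.]
20 (23, -35) [363. 204.]
20 (-23, -35) [487. 272.]
```

The held board is level: predicted and seen corners agree. Moving to the tray.

Emit:
hand_motion(moves=[[1.8,-0.5,0,0,0,0,36],[5.2,-1.4,0,0,0,0,36],[8.8,-2.3,0,0,0,0,36],[12.4,-3.3,0,0,0,0,36],[16,-4.2,1.5,0,0,0,36],[19.2,-5.1,3,0,0,0,36],[22,-5.8,4.5,0,0,0,36],[23.45,-6.2,5.5,0,0,0,36]])

```text
time_s: 11.37
position: [462.9, 254.4, 138.9]
tcp_rot: [-0.001, 0.762, 0.648, -0.002]
force: [-0.2, 0.1, -1.5]
grip_width: 44.9
finger_force: 15.0
```

Emit:
hand_motion(moves=[[0,0,1,0,0,0,36],[0,0,2,0,0,0,36],[0,0,2.6,0,0,0,36],[0,0,2.8,0,0,0,36],[0,0,2.8,0,0,0,36]])

```text
time_s: 11.78
position: [465.1, 250.8, 113.8]
tcp_rot: [-0.0, 0.763, 0.646, -0.001]
force: [-0.6, 0.1, -0.5]
grip_width: 45.1
finger_force: 15.0
```

```bash
python3 - <<'E'
from h import *
print(delta([466,252,102]),bot.sense()["force"])
E
```

```text
(array([ 1.4,  0.7, 11.8]), None, 'cur yaw', np.float64(-9.5), 'z axis', array([-0.0015, -0.001 , -1.    ]), 'j6', np.float64(0.55)) [-0.60393124  0.13446051 -0.53254097]
```

Scaled: 9 mm is 0.9, 8 mm is 0.8.

Emit:
hand_motion(moves=[[0,0,0.3,0,0,0,36],[0,0,0.6,0,0,0,36],[0,0,0.8,0,0,0,36],[0,0,0.9,0,0,0,36],[0,0,0.9,0,0,0,36],[0,0,0.9,0,0,0,36]])

```text
time_s: 12.28
position: [465.3, 252.0, 105.7]
tcp_rot: [0.0, 0.763, 0.647, 0.0]
force: [-0.2, -1.4, -0.7]
grip_width: 44.9
finger_force: 15.0
```

Scaled: 1.5 mm is 0.15, 1 mm is 0.1.

Emit:
hand_motion(moves=[[0,0,0.05,0,0,0,36],[0,0,0.1,0,0,0,36],[0,0,0.15,0,0,0,36],[0,0,0.15,0,0,0,36]])

```text
time_s: 12.62
position: [465.2, 252.0, 104.1]
tcp_rot: [0.0, 0.763, 0.647, -0.0]
force: [0.4, -0.2, -1.2]
grip_width: 44.2
finger_force: 15.0
```

Emit:
hand_motion(moves=[[0,0,0.05,0,0,0,36],[0,0,0.15,0,0,0,36],[0,0,0.25,0,0,0,36],[0,0,0.25,0,0,0,36],[0,0,0.25,0,0,0,36]])

```text
time_s: 13.03
position: [465.2, 252.0, 101.5]
tcp_rot: [0.0, 0.763, 0.647, -0.0]
force: [-0.3, 0.1, -1.0]
grip_width: 44.6
finger_force: 15.0
```

Scaled: 1 mm is 0.1, 0.5 mm is 0.05.

Emit:
hand_motion(moves=[[0,0,0.05,0,0,0,36],[0,0,0.1,0,0,0,36],[0,0,0.1,0,0,0,36],[0,0,0.1,0,0,0,36]])

```text
time_s: 13.37
position: [465.2, 252.0, 100.6]
tcp_rot: [0.0, 0.763, 0.647, -0.0]
force: [-0.4, 0.1, 0.1]
grip_width: 44.7
finger_force: 15.0
```

Release, rise, and look.

Emit:
hand_motion(moves=[[0,0,0,0,0,0,52],[0,0,0,0,0,0,60],[0,0,0,0,0,0,66],[0,0,0,0,0,0,66],[0,0,0,0,0,0,66]])

```text
time_s: 13.78
position: [465.3, 252.1, 100.7]
tcp_rot: [0.0, 0.763, 0.647, 0.0]
force: [0.1, 0.1, -0.4]
grip_width: 66.0
finger_force: 0.0
```

Emit:
hand_motion(moves=[[0,0,-1,0,0,0,70],[0,0,-3.5,0,0,0,94],[0,0,-7,0,0,0,94],[0,0,-10.5,0,0,0,94],[-2,0,-13,0,0,0,94],[-6,1,-14,0,0,0.48,94],[-9.8,2,-14,0,0,0.96,94],[-13.6,3,-14,0,0,1.44,94]])

```text
time_s: 14.45
position: [473.0, 111.9, 243.4]
tcp_rot: [0.001, 0.867, 0.498, 0.002]
force: [0.0, 0.1, -0.4]
grip_width: 93.9
finger_force: 0.0
```

```bash
python3 - <<'E'
from h import *
f=bot.grab_frame("scene"); s=f["color"][190:320,180:310,::-1]
t=bot.grab_frame("top"); c=t["color"][190:320,90:220,::-1]
cv2.imwrite("pics/f.png",cv2.resize(np.hstack([s,c]),None,fx=3,fy=3,interpolation=cv2.INTER_CUBIC))
im=t["color"].astype(int); r,g,b=im[...,0],im[...,1],im[...,2]
m=(((g>r+25)&(g>b+15))|((r>b+18)&(r>150)))&box(im.shape,115,210,190,295)
print("board",rect(t,m,11))
E
```

```text
board (array([441.2, 221.9]), 4.9, 4.7, 88.8)
```

View pics/f.png

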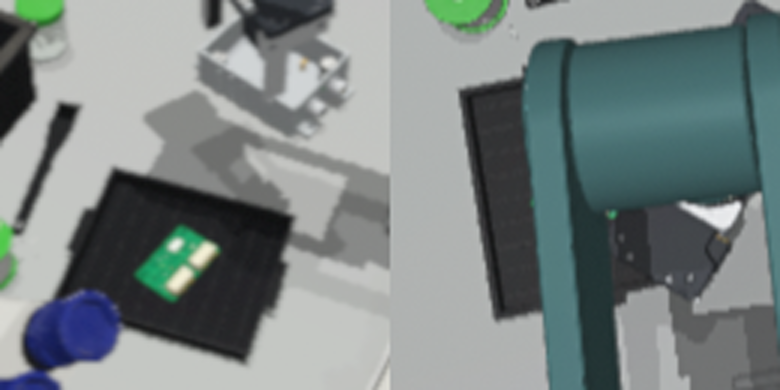

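The board lies flat, components up, in the tray (left half, crop (178,262)). Now back to the cover.

```bash
python3 - <<'E'
from h import *
print(delta([413.2,-254.3,200],79.6))
E
```

```text
(array([-343. ,  132.4,   42.8]), 1.22, 'cur yaw', np.float64(-30.5), 'z axis', array([ 0.0024, -0.0022, -1.    ]), 'j6', np.float64(0.64))
```

Emit:
hand_motion(moves=[[-3.4,1.3,0,0,0,0.48,94],[-6.8,2.6,0,0,0,0.96,94],[-10.2,3.9,0,0,0,1.44,94],[-13.6,5.2,0,0,0,1.92,94],[-17.1,6.6,0,0,0,2.4,94],[-20.6,7.9,0,0,0,2.88,94],[-24,9.2,0,0,0,3.36,94],[-27.4,10.5,0,0,0,3.84,94]])

```text
time_s: 15.22
position: [426.2, -177.7, 241.5]
tcp_rot: [0.0, 0.999, 0.041, 0.001]
force: [1.7, -0.1, -0.2]
grip_width: 94.3
finger_force: 0.0
```

```bash
python3 - <<'E'
from h import *
print(delta([413.2,-254.3,200],79.6))
E
```

```text
(array([-19.4,  75.3,  41.4]), 0.264, 'cur yaw', np.float64(-85.3), 'z axis', array([ 0.0014,  0.    , -1.    ]), 'j6', np.float64(0.97))
```

Scaled: 75 mm is 7.5, 54 mm is 5.4, 0.262 rad is 1.048.

Emit:
hand_motion(moves=[[-0.8,2.8,0.5,0,0,0.48,94],[-1.5,5.4,1.5,0,0,0.96,94],[-1.94,7.5,3,0,0,1.048,94],[-1.94,7.5,4,0,0,1.048,94],[-1.94,7.5,4,0,0,1.048,94],[-1.94,7.5,4,0,0,1.048,94]])

```text
time_s: 15.72
position: [413.7, -252.0, 200.3]
tcp_rot: [-0.001, 0.996, -0.087, -0.001]
force: [0.6, 0.2, 0.8]
grip_width: 94.1
finger_force: 0.0
```

```bash
python3 - <<'E'
from h import *
print(delta([413.2,-254.3,115.5],79.6),bot.sense()["position"])
t=bot.grab_frame("top")
im=t["color"].astype(int); r,g,b=im[...,0],im[...,1],im[...,2]
m=(((g>r+25)&(g>b+15))|((r>b+18)&(r>150)))&box(im.shape,115,210,190,295)
print("board",rect(t,m,11))
m=(im.max(2)>150)&box(im.shape,225,200,285,290)
u=(g>r+8)|(im.max(2)<150)
c=t["color"][200:290,215:295,::-1]; cv2.imwrite("pics/g.png",cv2.resize(c,None,fx=6,fy=6,interpolation=cv2.INTER_CUBIC))
E
```

```text
(array([-0. ,  2.5, 84.8]), 0.008, 'cur yaw', np.float64(-99.9), 'z axis', array([-0.001 ,  0.0018, -1.    ]), 'j6', np.float64(1.08)) [ 413.73347405 -252.00883733  200.29897112]
board (array([466.5, 250.7]), 71.2, 46.1, 80.8)
```

View pics/g.png

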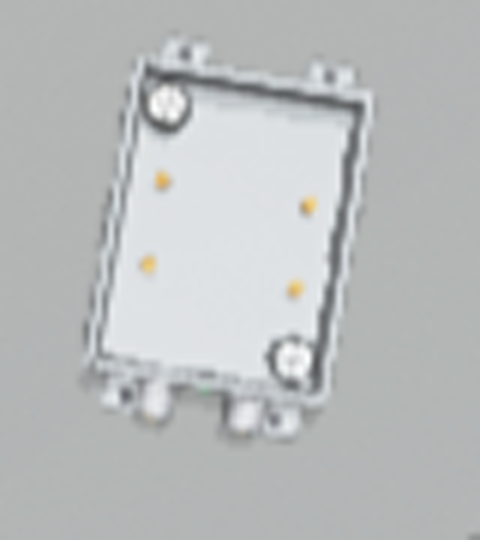

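The housing has not moved (its corners match the earlier crop to about 0.2 px). Descending on the cover.

Emit:
hand_motion(moves=[[0,0,2.5,0,0,0,94],[0,0,5,0,0,0,94],[0,0,6.8,0,0,0,94],[0,0,7.7,0,0,0,94],[0,0,8.1,0,0,0,94],[0,0,8.3,0,0,0,94],[0,0,8.3,0,0,0,94]])

```text
time_s: 16.35
position: [414.3, -253.1, 118.7]
tcp_rot: [0.0, 0.996, -0.087, 0.001]
force: [-0.2, -0.3, -0.5]
grip_width: 94.2
finger_force: 0.0
```

```bash
python3 - <<'E'
from h import *
print(delta([413.2,-254.3,115.6],79.6))
E
```

```text
(array([-0.9,  1.3,  3.1]), 0.007, 'cur yaw', np.float64(-100.0), 'z axis', array([ 0.0015, -0.0011, -1.    ]), 'j6', np.float64(1.08))
```

Emit:
hand_motion(moves=[[-0.09,0.13,0.1,0,0,0.028,80],[-0.09,0.13,0.2,0,0,0.028,70],[-0.09,0.13,0.23,0,0,0.028,60],[-0.09,0.13,0.23,0,0,0.028,60],[-0.09,0.13,0.23,0,0,0.028,60]], squeeze=30)

```text
time_s: 16.77
position: [412.6, -254.5, 115.7]
tcp_rot: [0.0, 0.996, -0.091, 0.0]
force: [0.4, -0.3, -0.0]
grip_width: 63.8
finger_force: 0.0
```

```bash
python3 - <<'E'
from h import *
print(delta([413.2,-254.3,115.6],79.6))
E
```

```text
(array([ 0.6, -0.3,  0.1]), -0.001, 'cur yaw', np.float64(-100.4), 'z axis', array([ 5.e-04, -4.e-04, -1.e+00]), 'j6', np.float64(1.08))
```

Emit:
hand_motion(moves=[[0,0,0,0,0,0,50],[0,0,0,0,0,0,40],[0,0,0,0,0,0,30],[0,0,0,0,0,0,30],[0,0,0,0,0,0,30]])

```text
time_s: 17.18
position: [412.5, -254.3, 115.4]
tcp_rot: [0.0, 0.996, -0.091, 0.0]
force: [-0.4, 0.6, 0.1]
grip_width: 44.0
finger_force: 30.0
```

Emit:
hand_motion(moves=[[0,0,-0.3,0,0,0,30],[0,0,-1,0,0,0,30],[0,0,-2.5,0,0,0,30],[0,0,-5,0,0,0,30],[0,0,-8,0,0,0,30],[0,0,-10.5,0,0,0,30],[0,0,-12,0,0,0,30],[0,0,-12.5,0,0,0,30]])

```text
time_s: 17.85
position: [413.5, -255.1, 244.5]
tcp_rot: [0.002, 0.996, -0.091, 0.003]
force: [-0.1, -0.1, -1.2]
grip_width: 43.8
finger_force: 30.0
```

```bash
python3 - <<'E'
from h import *
print(delta([489,8.2,200],79.6))
E
```

```text
(array([  26.3, -272.7,   43.7]), -0.001, 'cur yaw', np.float64(-100.4), 'z axis', array([ 0.0054, -0.0043, -1.    ]), 'j6', np.float64(1.08))
```

Emit:
hand_motion(moves=[[0.2,-2,0,0,0,0,30],[0.6,-5.5,0,0,0,0,30],[1,-9.5,0,0,0,0,30],[1.4,-13.5,0,0,0,0,30],[1.8,-17.5,0.8,0,0,0,30],[2.1,-21.5,1.8,0,0,0,30],[2.4,-25,3,0,0,0,30],[2.65,-27.2,4,0,0,0,30]])

```text
time_s: 18.52
position: [487.4, 11.7, 198.8]
tcp_rot: [-0.001, 0.996, -0.09, -0.001]
force: [-0.1, -0.6, -2.3]
grip_width: 43.7
finger_force: 30.0
```

Emit:
hand_motion(moves=[[0,0,1,0,0,0,30],[0,0,2,0,0,0,30],[0,0,2.5,0,0,0,30],[0,0,2.7,0,0,0,30],[0,0,2.7,0,0,0,30],[0,0,2.7,0,0,0,30]])

```text
time_s: 19.02
position: [488.0, 7.3, 173.7]
tcp_rot: [0.0, 0.996, -0.092, 0.0]
force: [-0.0, -0.8, -2.6]
grip_width: 43.9
finger_force: 30.0
```

```bash
python3 - <<'E'
from h import *
print(delta([489,8.2,150.6],79.6))
E
```

```text
(array([ 0.9, -1.1, 23.1]), -0.003, 'cur yaw', np.float64(-100.5), 'z axis', array([ 6.e-04, -3.e-04, -1.e+00]), 'j6', np.float64(1.65))
```

Scaled: 11 mm is 1.1, 9 mm is 0.9, -0.003 rad is -0.012.

Emit:
hand_motion(moves=[[0.05,-0.05,0.3,0,0,0,30],[0.09,-0.11,0.6,0,0,-0.012,30],[0.09,-0.11,0.9,0,0,-0.012,30],[0.09,-0.11,1.1,0,0,-0.012,30],[0.09,-0.11,1.1,0,0,-0.012,30],[0.09,-0.11,1.1,0,0,-0.012,30],[0.09,-0.11,1.1,0,0,-0.012,30]])

```text
time_s: 19.6
position: [489.0, 9.4, 162.4]
tcp_rot: [0.0, 0.996, -0.089, 0.0]
force: [0.4, -0.4, -1.9]
grip_width: 43.8
finger_force: 30.0
```

```bash
python3 - <<'E'
from h import *
print(delta([489,8.2,150.6],79.6))
E
```

```text
(array([ 0.2,  1.1, 11.8]), 0.002, 'cur yaw', np.float64(-100.3), 'z axis', array([ 1.e-04, -1.e-04, -1.e+00]), 'j6', np.float64(1.65))
```

Emit:
hand_motion(moves=[[0,0.08,0.1,0,0,0,30],[0,0.08,0.25,0,0,0.008,30],[0,0.08,0.4,0,0,0.008,30],[0,0.08,0.55,0,0,0.008,30],[0,0.08,0.7,0,0,0.008,30],[0,0.08,0.8,0,0,0.008,30],[0,0.08,0.8,0,0,0.008,30]])

```text
time_s: 20.18
position: [488.6, 8.4, 154.0]
tcp_rot: [0.0, 0.996, -0.091, -0.0]
force: [0.4, -0.9, -2.8]
grip_width: 44.0
finger_force: 30.0
```

```bash
python3 - <<'E'
from h import *
print(delta([489,8.2,150.6],79.6))
E
```

```text
(array([0.4, 0.2, 3.4]), 0.0, 'cur yaw', np.float64(-100.4), 'z axis', array([-5.e-04, -2.e-04, -1.e+00]), 'j6', np.float64(1.65))
```

Lip is inside with no contact force; going on down.

Scaled: 3.6 mm is 0.36, 2.8 mm is 0.28.

Emit:
hand_motion(moves=[[0,0,0.05,0,0,0,30],[0,0,0.12,0,0,0,30],[0,0,0.2,0,0,0,30],[0,0,0.28,0,0,0,30],[0,0,0.36,0,0,0,30],[0,0,0.36,0,0,0,30],[0,0,0.36,0,0,0,30]])

```text
time_s: 20.77
position: [488.8, 8.4, 150.7]
tcp_rot: [0.0, 0.996, -0.091, 0.0]
force: [0.8, -1.3, -2.2]
grip_width: 43.7
finger_force: 30.0
```

Scaled: 1.2 mm is 0.12, 0.8 mm is 0.08.

Emit:
hand_motion(moves=[[0,0,0.04,0,0,0,30],[0,0,0.08,0,0,0,30],[0,0,0.12,0,0,0,30],[0,0,0.12,0,0,0,30]])

```text
time_s: 21.1
position: [488.8, 8.4, 150.4]
tcp_rot: [0.0, 0.996, -0.09, 0.0]
force: [-2.9, -1.8, 5.0]
grip_width: 43.5
finger_force: 30.0
```

Seated (up-force at the expected height). Release, rise, move aside and check.

Emit:
hand_motion(moves=[[0,0,-0.05,0,0,0,50],[0,0,-0.08,0,0,0,60],[0,0,-0.08,0,0,0,70],[0,0,-0.08,0,0,0,80],[0,0,-0.08,0,0,0,94],[0,0,-0.08,0,0,0,94]])

```text
time_s: 21.6
position: [488.8, 8.6, 150.2]
tcp_rot: [-0.0, 0.996, -0.09, -0.0]
force: [0.5, 0.2, 1.1]
grip_width: 79.7
finger_force: 0.0
```

Emit:
hand_motion(moves=[[0,0,-2,0,0,0,94],[0,0,-5,0,0,0,94],[0,0,-8.5,0,0,0,94],[0,0,-12,0,0,0,94],[0,4,-13,0,0,0,94],[0,8,-13,0,0,0,94],[0,12,-13,0,0,0,94],[0,16,-13,0,0,0,94]])

```text
time_s: 22.27
position: [459.6, -150.1, 281.1]
tcp_rot: [0.0, 0.996, -0.09, 0.001]
force: [0.5, 0.1, 0.9]
grip_width: 93.7
finger_force: 0.0
```

Emit:
hand_motion(moves=[[0,4,0,0,0,0,94],[0,8,0,0,0,0,94],[0,10,0,0,0,0,94],[0,10,0,0,0,0,94],[0,10,0,0,0,0,94]])

```text
time_s: 22.68
position: [441.6, -248.0, 280.0]
tcp_rot: [-0.0, 0.996, -0.092, -0.0]
force: [0.5, 0.2, 0.1]
grip_width: 94.3
finger_force: 0.0
```

```bash
python3 - <<'E'
from h import *
t=bot.grab_frame("top"); im=t["color"].astype(int); mx=im.max(2)
print("cover",rect(t,(mx<100)&box(im.shape,220,200,290,280),50))
r,g,b=im[...,0],im[...,1],im[...,2]
m=(((g>r+25)&(g>b+15))|((r>b+18)&(r>150)))&box(im.shape,115,210,190,295)
print("board",rect(t,m,11))
a=t["color"][195:285,210:300,::-1]; c=bot.grab_frame("scene")["color"][165:255,225:315,::-1]
cv2.imwrite("pics/i.png",cv2.resize(np.hstack([a,c]),None,fx=4.4,fy=4.4,interpolation=cv2.INTER_CUBIC))
E
```

```text
cover (array([490.3,  11.7]), 121.3, 94.1, -10.3)
board (array([466.5, 250.7]), 71.2, 46.1, 80.8)
```

View pics/i.png

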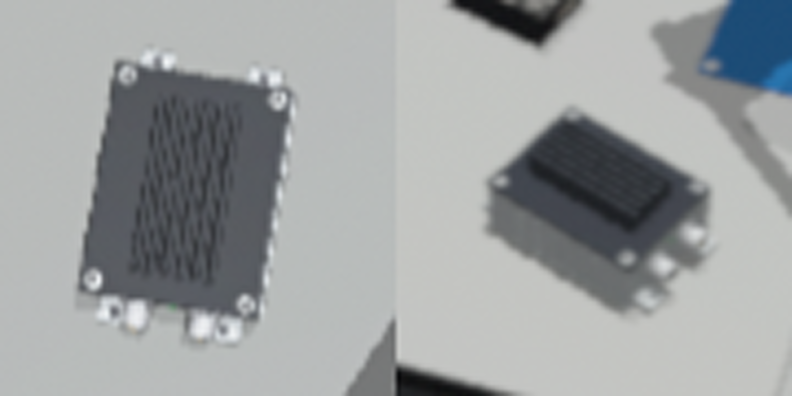

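The cover sits square and flat on the rim, 2.5 mm off centre in y (limit 6 mm), and made contact at the original height. The board is in the tray. Handing in.

```bash
python3 -c "
from cell import bot
print(bot.job_done())"
```

```text
the job is handed in; nothing more can be done
None
```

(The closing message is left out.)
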